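Close up the pump strainer

TASK

Close the open pump strainer: seat the sieve disk flat in the mouth of the blue strainer pot, knob up, then put the red three-eared ring over it and screw it down clockwise by its ears until it is tight, with one ear standing over the yellow pointer of the pot. Leave the drill bit stand and the yellow tin standing where they are.

Things in the scene. Friction and masses are not known exactly. Their poses are not given: they have to be found in the camera images.
- pot: blue strainer pot, bolted down: body 104 mm across, foot lugs to 83 mm from the axis; brass hose tails along its y, to 94 mm from the axis, under 53 mm high; rim 105 mm high. Origin on the bench at its centre, z up. A yellow pointer (flat triangle, top 67 mm high, to 80 mm from the axis) points along its -x. Neck 84 mm across with a right-hand three-start thread, 36 mm per turn, ribs 94 mm across
- pot_mouth (a point): centre of the pot's mouth in the plane of the rim, 105 mm above the bench; axes as the pot. The mouth is 75.6 mm wide with a small chamfer; 8 mm below the rim lies the flat ledge for the sieve disk
- pot_pointer (a point): point above the yellow pointer where an ear's grip point stands when the ring is tight (69 mm from the pot's axis, 104.5 mm above the bench). The ring turns with about 1 N pushed at an ear until some 5 degrees before this, then its lugs draw up under the ribs and it stiffens: 2 to 10 N at this point, 18 to 30 N ten degrees beyond. It stays where it is left
- sieve_mid (a point): loose sieve disk, lying knob up: perforated steel, 72 mm across, 9.5 mm thick, with an upright black knob (20 mm across, 32.5 mm tall) at its centre, 0.12 kg. The point is on its axis, half-way up its 42 mm total height; z up through the knob. Seated, the point is 118 mm above the bench and the disk stands 1.5 mm proud of the rim
- ring_mid (a point): loose red ring, 0.14 kg, lying skirt down: skirt 108 mm across outside, 97 mm inside, 27 mm high, on top an inward lip (58 mm hole, underside 22 mm above the skirt's lower edge) that bears on the disk. Three upright radial ears. The point is on the axis, 15 mm above the lower edge; x points to ear a. Tight, the point is 99.5 mm above the bench
- ring_ear_a (a point): grip point of ear a: 69 mm from the ring's axis, 20 mm above the skirt's lower edge. Each ear is an upright radial fin 10 mm thick, from the skirt to 82 mm from the axis, 4 to 30 mm above the lower edge. Inside the skirt below each ear is a thread lug (tip 43.5 mm from the axis, centre 5 mm above the lower edge)
- ring_ear_b (a point): grip point of ear b, 120 degrees counterclockwise (from above) of ear a. The ring may be set down at any angle: it falls until its lugs rest on the ribs, then sinks 0.1 mm per degree turned clockwise
- ring_ear_c (a point): grip point of ear c, 120 degrees clockwise (from above) of ear a. Set down with an ear 55 to 150 degrees counterclockwise of the pointer, the ring is tight after about that angle; 70 is a good start
- bits: orange drill bit stand, 46 x 87 mm, 94 mm tall with the bits; origin under its centre
- tin: round yellow and green tin with a white lid, 120 mm across, 59 mm tall; origin under its centre. Black cases up to 325 mm tall stand behind the bench's right part (x over 0.57 m, y under -0.06 m); a wall shelf 0.48 m up covers x over 0.63 m

How it is judged:
By the outcome, as a careful person would: the job done as asked, in the order asked, and still so for the second after the job is handed in, with the robot touching nothing.
It also fails if it takes over 58 s, if anything falls off the work surface, if the arm or the gripper's body presses on something with over 40 N, if the wrist force passes 120 N, or if a joint passes its speed limit or range.

ROBOT

A 7-joint arm with a two-finger parallel gripper is mounted at the origin on a cart in front of the work surface, level with it; the furniture and walls round the work are solid. World frame = base frame: x ahead of the robot, y to its left, z up, the work surface at z = 0. Lengths are in mm, angles in rad, forces in N, time in s.
With the tool pointing down it reaches from about 400 to 925 mm from the base axis. Payload 5.6 kg.
Tool frame: the origin (TCP) lies midway between the tips of the shut fingers; the grasp point (between the pads) lies 19 mm behind it (env.pinch_z is the distance from the TCP to the grasp point, in mm); z points along the fingers, y is the line along which they close (so a half turn about z gives the same grasp; the last joint's range is limited). The gripper opens to 85 mm and grips with 20 to 120 N. Pads are 22 mm wide; open, the fingers measure 114 mm over their backs; the gripper's body (76 mm by 85 mm) begins 54 mm behind the grasp point. The pads swing forward as they close: fully open they stand 13 mm farther back than shut.
Start: joints at [1.113, 0.468, -0.012, 1.603, 0.006, 1.071, -0.056], TCP at [261.916, -594.902, 231.29] pointing down, gripper open.
Joint ranges: [-2.53, 2.53], [-0.31, 2.02], [-1.57, 1.55], [0.28, 2.44], [-1.29, 4.43], [0.15, 1.84], [-2.92, 2.92]. Speed limits (rad/s): [2.57, 2.57, 3.14, 3.14, 3.14, 3.14, 3.14].

INTERFACE

Orientations are given as a unit quaternion [x, y, z, w].
In Python, from plant import env, viewer, sign_off, spot_in gives the robot as it stands. The module is installed in compiled form; this text tells all that it offers.
- The arm moves only by the tool play_rows, never from a script. Its argument "increments" is a list of rows, each an object with "offset": the shift along the tool's x, y, z in mm, a list of three; "twist": the turn, a rotation vector about the tool's x, y, z in degrees, a list of three; "jaw": the opening, from 0 (shut) to 1 (fully open). A call has exactly 5 rows; each row is the pose to reach, as a shift and turn from the pose commanded when the call began, along the tool's axes at that moment; what a row does not reach only later rows make up. A row lasts 1/8 s, in which the tool goes at most 62.5 mm and 10.7 degrees, less where a joint would pass 70% of its speed; a pose out of reach is approached as far as the arm can. A call with a gripper value outside its range is refused whole. The fingers move at their own pace and stop on an object; "grip_force" is the grip in N (left out, the last holds). Time passes only in rows, so rows that repeat a pose let the fingers close, or fill a call up. It gives the time, the measured TCP pose, the force, the opening and the grip force at its end, in the units of the state.
- env.get_state(): the state, without advancing time (a new reading comes with each control period).
- viewer.snapshot(name): name is "side" or "top" or "wrist"; returns (picture, depth): 400x640x3 uint8, red, green, blue; 400x640 float32, mm along the optical axis (not along the pixel's ray), 0 where there is no reading.
- viewer.camera_model(name): a dict with "fov_y" (degrees; the focal length in pixels is half the picture's height over the tangent of half this angle, whatever the lens; pixels are square), "cx", "cy" (the principal point, pixels), "distortion" ([k1, k2, p1, p2, k3] as OpenCV has them; the pictures are not rectified), "cam_to_world" (4x4, takes a point from camera to world coordinates). Camera axes: x right, y up, looking along -z (the intrinsics and any distortion apply to the point x, -y, -z); pixel columns grow to the right and rows downward; lengths in mm; the calibration is good to about 2 mm. A picture is of the moment at which its call begins: read the wrist's pose just before it. camera_model takes no time and is no camera call; for the wrist camera it gives the pose at the moment of the call.
- sign_off(): hands the job in; it is judged then, once.
Trained networks look in the newest picture that a camera, given by its name, has taken for a name from the list of things; names that differ only in an ending like _2 or _b are one class to them, and where a whole thing is asked for, a point or a joint stands for the part that bears it (a point fixed in the world has none). Each returns a list of dicts, best first, with "p" (0 to 1); they miss things now and then, are a little off and sometimes report something else, mostly with a low value. They report only what shows in the picture. A call takes as long as a camera call.
- spot_in(camera, name): "pixel" ([column, row] in pixels, amid what is visible of it).
The state is a dict: "t": time; "joint_pos": joint angles; "qvel": joint speeds; "joint_torque": joint torques, N m; "ee_pos": TCP position; "tool_rot": TCP orientation; "ft_force": force on the tool from outside, world axes, zero at the start; "wrist_torque": the same for the moment, N m; "gripper_width": finger opening in mm; "grasp_force": force on a finger pad.
Only numpy, scipy, OpenCV 4.12 (cv2) and the standard library are available. Lean on these libraries where they do the work, as an engineer would, in place of code of your own. Each camera call takes 0.05 s, during which the arm holds its last target. There are 200 camera calls.

## Working session

There is one attempt and no reset: what is moved stays moved. The work goes in short steps, Python scripts to look and compute and a tool call to move; the robot and the scene stay as the last step left them, time stands still between calls to the robot, and variables do not carry over. Pictures are saved under pics/ and viewed, at most 13 in all, crops included, and the job is handed in when it is done.

Besides the shell and the picture viewer there is one more tool, called after ">>>" by a JSON object that holds its "method" and its "body". play_rows: Moves the arm, as the interface text tells. Its arguments: {"type":"object","properties":{"increments":{"type":"array","items":{"type":"object","properties":{"offset":{"type":"array","items":{"type":"number"}},"twist":{"type":"array","items":{"type":"number"}},"jaw":{"type":"number"}}}},"grip_force":{"type":"number"}},"required":["increments"]}

```bash
mkdir -p pics
cat > h.py <<'E'
import numpy as np, cv2
from plant import env, viewer, sign_off, spot_in
from scipy.spatial.transform import Rotation as R
def cam(name):
    m=viewer.camera_model(name); f=200/np.tan(np.radians(m['fov_y'])/2)
    K=np.array([[f,0,m['cx']],[0,f,m['cy']],[0,0,1.]]); return K,np.array(m['distortion'],float),np.array(m['cam_to_world'])
def cloud(name,m=None):
    # world xyz for all pixels
    c=m or cam(name); p,d=viewer.snapshot(name); return p,d,c,xyz(d,c)
def xyz(d,c):
    K,D,T=c; v,u=np.mgrid[0:400,0:640]
    n=cv2.undistortPoints(np.stack([u,v],-1).reshape(-1,1,2).astype(float),K,D).reshape(400,640,2)
    P=np.stack([n[...,0]*d,-n[...,1]*d,-d,np.ones_like(d)],-1)
    W=(P@T.T)[...,:3]; W[d<=0]=np.nan; return W
def proj(P,c):
    K,D,T=c; q=np.c_[np.atleast_2d(P),np.ones(len(np.atleast_2d(P)))]@np.linalg.inv(T).T
    q=q[:,:3]*[1,-1,-1]; return cv2.projectPoints(q,np.zeros(3),np.zeros(3),K,D)[0][:,0]
def save(n,p): cv2.imwrite('pics/'+n+'.png',p[...,::-1])
def plan(pos,yaw=None):
    s=env.get_state(); r=R.from_quat(s['tool_rot'])
    return r.inv().apply(np.array(pos)-s['ee_pos'])
E
python3 - <<'E'
from h import *
s=env.get_state();print(s['ee_pos'],R.from_quat(s['tool_rot']).as_matrix().round(3).tolist(),env.pinch_z,s['t'])
for n in('top','side'):
    p,d,c,W=cloud(n);save(n+'0',p);np.save(n+'0.npy',W)
    for t in('pot','sieve_mid','ring_mid','bits','tin','pot_pointer','ring_ear_a'):
        o=spot_in(n,t)
        for q in o[:3]:
            u,v=np.round(q['pixel']).astype(int);print(n,t,u,v,round(q['p'],2),W[v,u].round(0))
E
```

```text
[ 261.67459707 -594.38014615  230.32986097] [[0.915, 0.403, -0.001], [0.403, -0.915, 0.002], [-0.0, -0.002, -1.0]] 18.700000000000003 0.0
top pot 218 215 0.66 [480. 274.  32.]
top sieve_mid 405 212 0.76 [ 482. -264.   39.]
top ring_mid 305 217 0.86 [472.  25.  -5.]
top bits 259 162 0.79 [632. 154.  41.]
top tin 480 208 0.93 [ 490. -469.   58.]
top pot_pointer 222 217 0.93 [474. 262.  32.]
top ring_ear_a 302 217 0.59 [472.  32.  24.]
side pot 290 164 0.74 [473. 219.  66.]
side sieve_mid 321 280 0.76 [ 480. -282.   16.]
side ring_mid 308 214 0.76 [499.  25.  -3.]
side bits 338 176 0.64 [624. 156.  37.]
side tin 347 338 0.57 [ 495. -504.   56.]
side pot_pointer 290 163 0.66 [474. 221.  68.]
side ring_ear_a 310 212 0.97 [506.  31.  -1.]
```

View pics/top0.png

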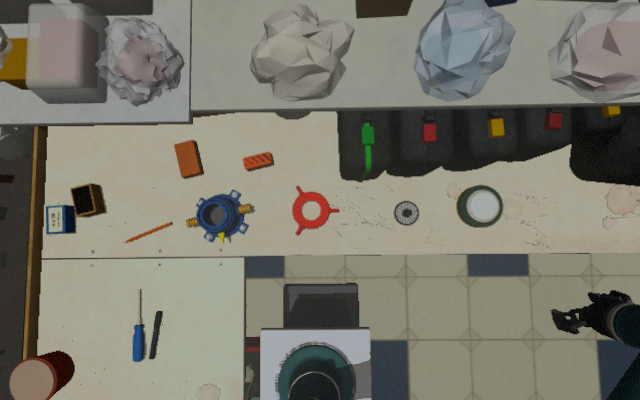

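View pics/side0.png

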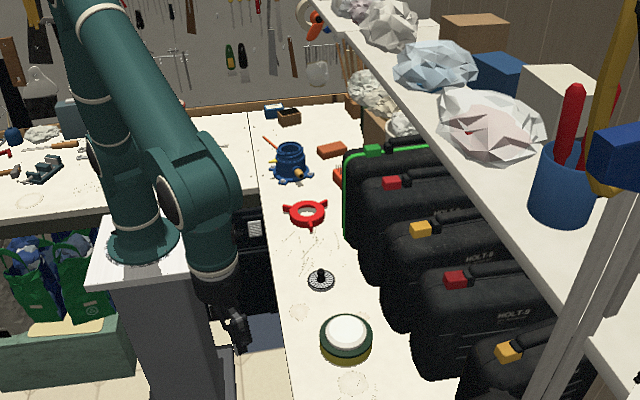

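The top view shows the pot at (222,214) with its yellow pointer at (222,238), the ring at (311,211) with ears at (297,188), (296,233) and (337,210), the sieve at (406,212), and the tin at (480,207). The side view agrees. I'll take coarse positions from the depth data.

Run:
```python
from h import *
p=cv2.imread('pics/top0.png'); W=np.load('top0.npy'); h=cv2.cvtColor(p,cv2.COLOR_BGR2HSV)
def rep(n,m): 
    q=W[m]; q=q[~np.isnan(q).any(1)]; print(n,len(q),q.mean(0).round(1),((np.nanpercentile(q,2,0)+np.nanpercentile(q,98,0))/2).round(1),q[:,2].max().round(1))
u0=lambda a,b,c,d:(lambda m:(m.__setitem__((slice(b,d),slice(a,c)),True),m)[1])(np.zeros((400,640),bool))
red=((h[...,0]<8)|(h[...,0]>172))&(h[...,1]>150)
rep('ring',red&u0(280,175,350,250)); rep('sieve knob',u0(390,195,422,230)&(W[...,2]>20)); rep('sievedisk',u0(390,195,422,230)&(W[...,2]>4))
rep('pot rim',u0(180,180,265,250)&(W[...,2]>95)); rep('pointer',u0(205,228,235,248)&(h[...,0]>20)&(h[...,0]<35)&(h[...,1]>180))
rep('bench',u0(340,215,390,245))
s=env.get_state();print(plan([470,-272,260]))
```

```text
ring 804 [491.9   5.8  26.6] [491.9  -2.   26.3] 34.2
sieve knob 46 [ 479.5 -270.4   39.9] [ 479.2 -270.9   37. ] 46.6
sievedisk 492 [ 480.3 -270.7   11.7] [ 480.4 -270.7   23.4] 46.6
pot rim 424 [479.1 270.2  99.7] [479.8 271.6 101.2] 110.5
pointer 36 [419.9 254.6  66.9] [417.7 255.6  66.9] 71.5
bench 1493 [ 4.334e+02 -1.508e+02 -3.000e-01] [ 4.335e+02 -1.509e+02 -3.000e-01] 8.0
[ 320.52324028 -211.6831967   -28.70223096]
```

>>> {"method": "play_rows", "body": {"increments": [{"offset": [55, -36, -6], "twist": [0, 0, -7], "jaw": 1}, {"offset": [110, -72, -12], "twist": [0, 0, -14], "jaw": 0.7}, {"offset": [165, -108, -18], "twist": [0, 0, -21], "jaw": 0.5}, {"offset": [220, -144, -24], "twist": [0, 0, -28], "jaw": 0.5}, {"offset": [270, -178, -29], "twist": [0, 0, -36], "jaw": 0.5}]}}

```text
t: 1.42
ee_pos: [431.8, -331.8, 259.8]
tool_rot: [0.866, 0.5, 0.0, 0.001]
ft_force: [1.1, -1.0, 0.3]
gripper_width: 42.7
grasp_force: 0.0
```

Run:
```python
from h import *
p,d,c,W=cloud('wrist');save('w1',p);np.save('w1.npy',W)
s=env.get_state();print(s['t'],s['ee_pos'],R.from_quat(s['tool_rot']).as_matrix().round(3).tolist(),s['gripper_width'],s['joint_pos'])
print(c[2].round(2).tolist(), spot_in('wrist','sieve_mid')[:2], plan([480,-270.5,110]))
k=W[...,2]>20; k&=np.hypot(W[...,0]-480,W[...,1]+271)<60
q=W[k]; print('knob',len(q),q.mean(0),q[:,2].max())
k=(W[...,2]>5)&(np.hypot(W[...,0]-480,W[...,1]+271)<60); q=W[k]
if len(q): print((q.min(0)+q.max(0))/2)
```

```text
1.475 [ 437.61507232 -322.73984441  260.81148487] [[0.486, 0.874, 0.005], [0.874, -0.486, 0.004], [0.005, 0.002, -1.0]] 42.89009773270317 [ 0.80326469  0.27634286 -0.27030417  1.82016231  0.07755557  1.05373518
 -0.00246949]
[[0.87, 0.47, 0.16, 473.59], [-0.5, 0.82, 0.27, -261.55], [0.0, -0.32, 0.95, 403.49], [0.0, 0.0, 0.0, 1.0]] [{'pixel': [330.9, 104.2], 'p': 0.6}] [ 69.83326359  10.77486059 150.77710393]
knob 3009 [ 457.6539023  -319.71971482  324.88915683] 358.97514266982296
[ 476.20371811 -282.40674574  182.88456668]
```

View pics/w1.png

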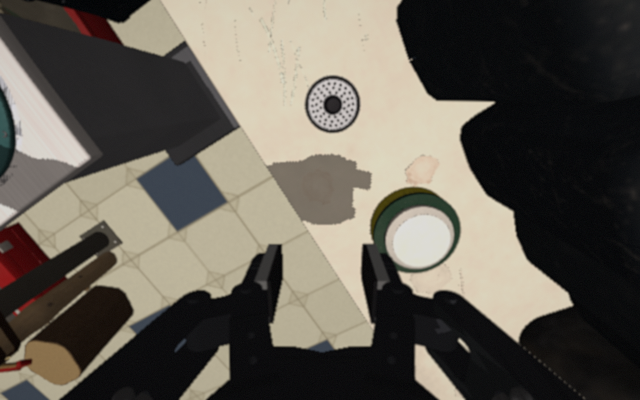

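The wrist picture shows the sieve at (333,104), with the knob centred on it, and the tin at (420,235). I'll measure the sieve more closely with a height mask.

Run:
```python
from h import *
W=np.load('w1.npy')
for lo,hi in((5,14),(20,60),(35,60)):
    k=(W[...,2]>lo)&(W[...,2]<hi)&(np.hypot(W[...,0]-480,W[...,1]+271)<55); k[150:]=False
    q=W[k]; v,u=np.nonzero(k); print(lo,len(q),q.mean(0).round(1),((q.min(0)+q.max(0))/2).round(1),u.min(),u.max(),v.min(),v.max())
print(W[60:150:10,400][:,2].round(1))
```

```text
5 2314 [ 484.3 -270.7   10. ] [ 484.  -271.4   10.4] 304 360 75 132
20 229 [ 483.9 -271.2   42.5] [ 484.1 -271.    40.5] 325 341 97 113
35 229 [ 483.9 -271.2   42.5] [ 484.1 -271.    40.5] 325 341 97 113
[1.9 1.6 1.8 0.9 2.6 1.6 1.  0.7 1.5]
```

>>> {"method": "play_rows", "body": {"increments": [{"offset": [24, 4, 40], "twist": [0, 0, 0], "jaw": 0.5}, {"offset": [48, 8, 90], "twist": [0, 0, 0], "jaw": 0.5}, {"offset": [70, 12.7, 140], "twist": [0, 0, 0], "jaw": 0.5}, {"offset": [70.4, 12.7, 151], "twist": [0, 0, 0], "jaw": 0.5}, {"offset": [70.4, 12.7, 151], "twist": [0, 0, 0], "jaw": 0.5}]}}

```text
t: 2.15
ee_pos: [476.8, -280.1, 108.3]
tool_rot: [0.867, 0.498, -0.0, -0.0]
ft_force: [0.4, 0.1, 0.8]
gripper_width: 42.6
grasp_force: 0.0
```

Run:
```python
from h import *
p,d,c,W=cloud('wrist');save('w2',p);np.save('w2.npy',W)
s=env.get_state();print(s['t'],s['ee_pos'],R.from_quat(s['tool_rot']).as_matrix().round(3).tolist())
for lo,hi in((5,14),(30,60)):
    k=(W[...,2]>lo)&(W[...,2]<hi)&(np.hypot(W[...,0]-482,W[...,1]+271)<50)
    q=W[k]; v,u=np.nonzero(k); print(lo,len(q),q.mean(0).round(1),((q.min(0)+q.max(0))/2).round(1),u.min(),u.max(),v.min(),v.max())
print(proj(s['ee_pos'],c))
print(proj([[482,-271,42],s['ee_pos']-[0,0,70]],c), plan([482,-271,10]))
```

```text
2.2 [ 477.34982692 -280.70115973  109.37168991] [[0.505, 0.863, 0.001], [0.863, -0.505, -0.001], [-0.001, 0.002, -1.0]]
5 4623 [ 485.2 -269.2   10. ] [ 483.9 -271.3    9.6] 281 364 145 226
30 600 [ 484.8 -269.9   41.6] [ 484.2 -271.4   37.3] 310 335 183 211
[[320.8277985  258.08731772]]
[[319.91638998 200.37231694]
 [321.09322319 212.34152582]] [10.79716952 -1.04675368 99.3619384 ]
```

View pics/w2.png

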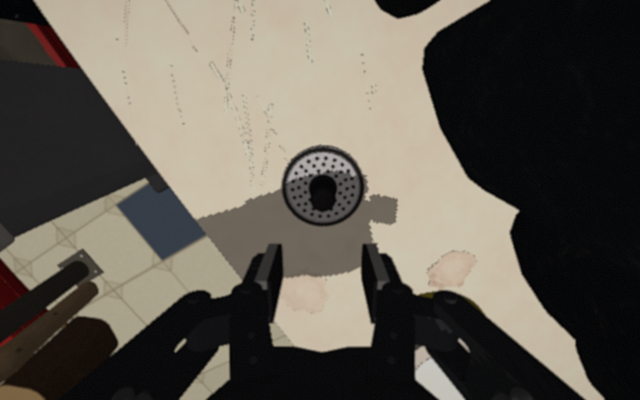

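The picture shows the disk at (323,186) and its knob at (322,190), between and slightly ahead of the fingers. I'll descend and grip.

>>> {"method": "play_rows", "body": {"increments": [{"offset": [11.4, 0.3, 20], "twist": [0, 0, 0], "jaw": 0.5}, {"offset": [11.4, 0.3, 50], "twist": [0, 0, 0], "jaw": 0.5}, {"offset": [11.4, 0.3, 80], "twist": [0, 0, 0], "jaw": 0.5}, {"offset": [11.4, 0.3, 97], "twist": [0, 0, 0], "jaw": 0.5}, {"offset": [11.4, 0.3, 97], "twist": [0, 0, 0], "jaw": 0.4}], "grip_force": 40}}

```text
t: 2.82
ee_pos: [483.1, -270.1, 11.5]
tool_rot: [0.867, 0.498, -0.0, 0.0]
ft_force: [0.1, 0.3, -0.4]
gripper_width: 34.2
grasp_force: 0.0
```

Run:
```python
from h import *
p,d,c,W=cloud('wrist');save('w3',p)
s=env.get_state();print(s['t'],s['ee_pos'],R.from_quat(s['tool_rot']).as_matrix().round(3).tolist(),s['ft_force'],plan([483.5,-271.2,10]))
```

```text
2.875 [ 483.72159317 -270.15675228   12.1617002 ] [[0.504, 0.864, 0.001], [0.864, -0.504, -0.001], [-0.0, 0.001, -1.0]] [0.40335969 0.11280007 0.4945672 ] [-1.01226964  0.33178392  2.16232438]
```

View pics/w3.png

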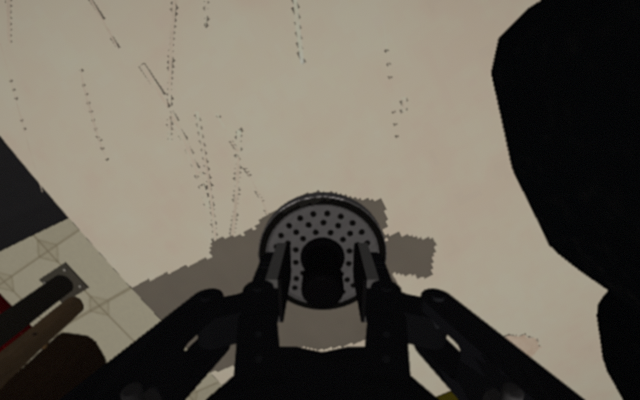

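The knob sits between the pads at (322,265), clear of the disk. I'll close and lift.

>>> {"method": "play_rows", "body": {"increments": [{"offset": [-0.5, 0, 0.5], "twist": [0, 0, 0], "jaw": 0.15}, {"offset": [-0.5, 0, 0.5], "twist": [0, 0, 0], "jaw": 0.1}, {"offset": [-0.5, 0, 0.5], "twist": [0, 0, 0], "jaw": 0.1}, {"offset": [0, 0, -20], "twist": [0, 0, 0], "jaw": 0.1}, {"offset": [0, 0, -80], "twist": [0, 0, 0], "jaw": 0.1}], "grip_force": 50}}

```text
t: 3.5
ee_pos: [481.2, -268.4, 90.0]
tool_rot: [0.867, 0.498, -0.002, -0.003]
ft_force: [2.1, 0.4, -1.7]
gripper_width: 18.4
grasp_force: 49.0
```

>>> {"method": "play_rows", "body": {"increments": [{"offset": [15, -10, -40], "twist": [0, 0, -5], "jaw": 0.1}, {"offset": [45, -30, -80], "twist": [0, 0, -10], "jaw": 0.1}, {"offset": [92, -55, -100], "twist": [0, 0, -16], "jaw": 0.1}, {"offset": [142, -82, -100], "twist": [0, 0, -22], "jaw": 0.1}, {"offset": [195, -114, -100], "twist": [0, 0, -30], "jaw": 0.1}]}}

```text
t: 4.12
ee_pos: [483.1, -42.3, 192.3]
tool_rot: [0.707, 0.707, 0.0, 0.001]
ft_force: [0.5, 0.5, -1.4]
gripper_width: 18.4
grasp_force: 49.1
```

Run:
```python
from h import *
s=env.get_state();print(s['t'],s['ee_pos'],R.from_quat(s['tool_rot']).as_euler('ZYX',degrees=True),s['gripper_width'],s['grasp_force'],s['ft_force'],plan([455,210,195]))
```

```text
4.125 [483.13504409 -42.28419616 192.2982038 ] [8.99391184e+01 6.10017697e-02 1.79868392e+02] 18.432210210926115 49.10821795463562 [ 0.51244044  0.47223866 -1.39316763] [252.25113838 -28.39620337  -3.03559894]
```

>>> {"method": "play_rows", "body": {"increments": [{"offset": [60, -1, -5], "twist": [0, 0, 0], "jaw": 0.1}, {"offset": [120, -2, -10], "twist": [0, 0, 0], "jaw": 0.1}, {"offset": [175, -3, -15], "twist": [0, 0, 0], "jaw": 0.1}, {"offset": [225, -3, -18], "twist": [0, 0, 0], "jaw": 0.1}, {"offset": [232, -3, -18], "twist": [0, 0, 0], "jaw": 0.1}]}}

```text
t: 4.75
ee_pos: [480.1, 192.8, 210.2]
tool_rot: [0.706, 0.708, 0.001, -0.0]
ft_force: [-0.3, -0.5, -1.1]
gripper_width: 18.8
grasp_force: 49.1
```

Run:
```python
from h import *
p,d,c,W=cloud('wrist');save('w4',p);np.save('w4.npy',W)
s=env.get_state();print(s['t'],s['ee_pos'],R.from_quat(s['tool_rot']).as_euler('ZYX',degrees=True),s['gripper_width'])
k=(W[...,2]>100)&(W[...,2]<110)&(np.hypot(W[...,0]-480,W[...,1]-271)<65)
q=W[k]; v,u=np.nonzero(k); print(len(q),q.mean(0).round(1),u.min(),u.max(),v.min(),v.max())
np.save('w4c.npy',c[2]); print(c[2].round(3).tolist())
```

```text
4.8 [480.31216407 191.38453927 209.74652249] [ 9.00255926e+01 -6.39277864e-02  1.79956545e+02] 18.21876609890338
1922 [482.9 273.3 104. ] 272 379 46 155
[[1.0, -0.002, -0.003, 481.141], [0.002, 0.95, 0.313, 273.535], [0.002, -0.313, 0.95, 354.017], [0.0, 0.0, 0.0, 1.0]]
```

View pics/w4.png

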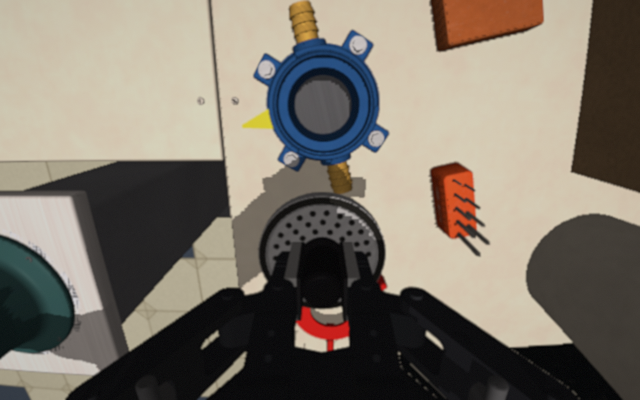

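The pot mouth shows at (322,104), with the pointer at (257,120) to the left (−x). The held disk is at about (322,245). I'll fit circles to both.

Run:
```python
from h import *
from scipy.optimize import least_squares
W=np.load('w4.npy')
def fit(P,r=None):
    if r: f=lambda a:np.hypot(P[:,0]-a[0],P[:,1]-a[1])-r; x0=P[:,:2].mean(0)
    else: f=lambda a:np.hypot(P[:,0]-a[0],P[:,1]-a[1])-a[2]; x0=[*P[:,:2].mean(0),40]
    o=least_squares(f,x0,loss='soft_l1'); return o.x.round(2),round(np.std(f(o.x)),2)
C=np.array([482,272])
k=(W[...,2]>100)&(W[...,2]<110)&(np.hypot(W[...,0]-C[0],W[...,1]-C[1])<65); k[170:]=False
r=np.hypot(W[...,0]-C[0],W[...,1]-C[1])
print('r hist',np.histogram(r[k],[30,36,38,40,42,44,46,50,65]))
P=W[k&(r<46)]; print('annulus fit',fit(P), fit(P,40))
# inner/outer edges by angle
a=np.degrees(np.arctan2(W[...,1]-C[1],W[...,0]-C[0]))
I=[];O=[]
for t in range(-180,180,6):
    m=k&(r<46)&(a>=t)&(a<t+6)
    if m.sum()>5:
        q=W[m];rr=r[m];I.append(q[rr.argmin()]);O.append(q[rr.argmax()])
print('in',fit(np.array(I)),'out',fit(np.array(O)))
# yellow pointer
h=cv2.cvtColor(cv2.imread('pics/w4.png'),cv2.COLOR_BGR2HSV)
y=(h[...,0]>24)&(h[...,0]<34)&(h[...,1]>200)&(h[...,2]>120);y[:, :230]=False;y[170:]=False;y[:,290:]=False;y[:80]=False
q=W[y];print('ptr',len(q),np.nanmedian(q,0),q[np.nanargmax(np.hypot(q[:,0]-C[0],q[:,1]-C[1]))])
# disk
m=(W[...,2]>200)&(W[...,2]<214)&(np.hypot(W[...,0]-480,W[...,1]-191)<45); m[:,:]&=(np.mgrid[0:400,0:640][0]<300)
v,u=np.nonzero(m);print(len(u),u.min(),u.max(),v.min(),v.max(), np.median(W[m],0))
rd=np.hypot(W[...,0]-480.5,W[...,1]-191.4);ad=np.degrees(np.arctan2(W[...,1]-191.4,W[...,0]-480.5));O=[]
for t in range(-10,190,5):
    mm=m&(ad>=t)&(ad<t+5)
    if mm.sum()>5:O.append(W[mm][rd[mm].argmax()])
O=np.array(O);print(len(O),'disk',fit(O),fit(O,36),O[:,2].mean())
```

```text
r hist (array([  7, 298, 803, 471, 178, 126,  37,   0]), array([30, 36, 38, 40, 42, 44, 46, 50, 65]))
annulus fit (array([482.61, 271.34,  39.6 ]), np.float64(2.08)) (array([482.6, 271.3]), np.float64(2.08))
in (array([482.77, 271.17,  37.58]), np.float64(1.66)) out (array([482.88, 271.32,  42.23]), np.float64(1.72))
  return np.nanmean(a, axis, out=out, keepdims=keepdims)
Traceback (most recent call last):
ValueError: attempt to get argmax of an empty sequence
```

```bash
cat >> h.py <<'E'
from scipy.optimize import least_squares
def fit(P,r=None):
    if r: f=lambda a:np.hypot(P[:,0]-a[0],P[:,1]-a[1])-r; x0=P[:,:2].mean(0)
    else: f=lambda a:np.hypot(P[:,0]-a[0],P[:,1]-a[1])-a[2]; x0=[*P[:,:2].mean(0),40]
    o=least_squares(f,x0,loss='soft_l1'); return o.x.round(2),round(np.std(f(o.x)),2)
E
python3 - <<'E'
from h import *
W=np.load('w4.npy')
h=cv2.cvtColor(cv2.imread('pics/w4.png'),cv2.COLOR_BGR2HSV)
print(h[120,257]); H=h[...,0]
y=(abs(H.astype(int)-int(h[120,257,0]))<4)&(h[...,1]>180);y[:, :235]=False;y[140:]=False;y[:,275:]=False;y[:100]=False
q=W[y];print('ptr',len(q),np.nanmedian(q,0)); dd=np.hypot(q[:,0]-482.7,q[:,1]-271.3); i=np.argsort(dd)[-10:];print('tip',np.median(q[i],0))
e=np.median(q,0)-[482.7,271.3,0];print('az ptr',np.degrees(np.arctan2(e[1],e[0])))
ee=np.array([480.3,191.4]);rr=np.mgrid[0:400,0:640][0]
m=(W[...,2]>195)&(W[...,2]<218)&(np.hypot(W[...,0]-480,W[...,1]-191)<48)&(rr<262)
v,u=np.nonzero(m);print(len(u),u.min(),u.max(),v.min(),v.max(), np.median(W[m],0))
rd=np.hypot(W[...,0]-ee[0],W[...,1]-ee[1]);ad=np.degrees(np.arctan2(W[...,1]-ee[1],W[...,0]-ee[0]));O=[]
for t in range(-10,190,5):
    mm=m&(ad>=t)&(ad<t+5)
    if mm.sum()>5:O.append(W[mm][rd[mm].argmax()])
O=np.array(O);print(len(O),'disk',fit(O),fit(O,36),O[:,2].mean()); print(O[::4].round(1))
s=env.get_state();print(s['ee_pos'])
E
```

```text
[ 28 190 212]
ptr 229 [423.93886159 255.70919389  68.00892006]
tip [409.47640202 252.97040303  68.15371023]
az ptr -165.14036864415183
6241 258 385 192 261 [481.22762412 208.04186407 207.74419157]
38 disk (array([481.48, 191.42,  35.86]), np.float64(0.08)) (array([481.47, 191.25]), np.float64(0.1)) 206.42982316246196
[[517.  188.  207.9]
 [516.  200.9 208.4]
 [512.1 209.9 208.4]
 [503.7 219.6 206.8]
 [492.6 225.6 202.5]
 [478.  227.2 206. ]
 [467.9 224.6 206.5]
 [456.7 217.3 208.5]
 [449.  206.6 207.9]
 [445.9 195.3 207.6]]
[480.31216407 191.38453927 209.74652249]
```

>>> {"method": "play_rows", "body": {"increments": [{"offset": [40, 0.6, 10], "twist": [0, 0, 0], "jaw": 0.1}, {"offset": [75, 1, 30], "twist": [0, 0, 0], "jaw": 0.1}, {"offset": [80, 1.2, 65], "twist": [0, 0, 0], "jaw": 0.1}, {"offset": [80, 1.2, 84], "twist": [0, 0, 0], "jaw": 0.1}, {"offset": [80, 1.2, 86], "twist": [0, 0, 0], "jaw": 0.1}]}}

```text
t: 5.42
ee_pos: [482.2, 266.4, 122.0]
tool_rot: [0.709, 0.705, -0.002, -0.0]
ft_force: [-0.1, -0.2, -1.0]
gripper_width: 18.4
grasp_force: 49.1
```

Run:
```python
from h import *
viewer.snapshot('wrist');p,d,c,W=cloud('wrist');save('w5',p);np.save('w5.npy',W)
s=env.get_state();ee=s['ee_pos'];print(s['t'],ee,R.from_quat(s['tool_rot']).as_euler('ZYX',degrees=True),s['ft_force'],s['joint_pos'])
rr=np.mgrid[0:400,0:640][0]
rd=np.hypot(W[...,0]-ee[0],W[...,1]-ee[1]);ad=np.degrees(np.arctan2(W[...,1]-ee[1],W[...,0]-ee[0]))
m=(W[...,2]>113)&(W[...,2]<130)&(rd<48)&(rr<262);n=(W[...,2]>98)&(W[...,2]<109)&(rd<55)&(rr<262)
O=[];N=[]
for t in range(-10,190,5):
    b=(ad>=t)&(ad<t+5)
    if (m&b).sum()>5:O.append(W[m&b][rd[m&b].argmax()])
    k=n&b&(W[...,2]>102)
    if k.sum()>3:N.append(W[k][rd[k].argmax()])
O=np.array(O);N=np.array(N);print(len(O),'disk',fit(O,36),O[:,2].mean());print(len(N),n.sum());print('rim',fit(N,42.),fit(N))
```

```text
5.525 [483.15818411 267.57295155 123.74039915] [8.96666784e+01 1.38773768e-02 1.79963628e+02] [-0.35206083 -0.76010301 -0.78989123] [-0.13340527  0.51474989 -0.55061411  1.90188209  0.35971326  0.82320525
 -0.88022647]
38 disk (array([484.04, 265.4 ]), np.float64(0.12)) 119.12464398654777
37 3273
rim (array([482.76, 271.14]), np.float64(1.35)) (array([482.75, 271.45,  41.76]), np.float64(1.35))
```

View pics/w5.png

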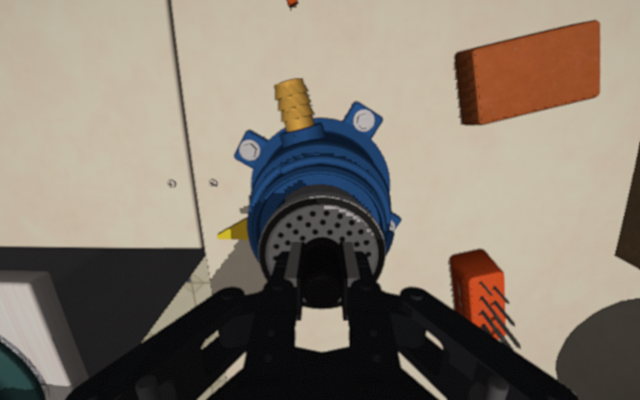

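The picture shows the disk at (322,250), about 6 mm short of the pot's centre (the rim arc is just beyond its upper edge). I'll shift it to centre and measure again.

>>> {"method": "play_rows", "body": {"increments": [{"offset": [3, -0.7, 0], "twist": [0, 0, 0], "jaw": 0.1}, {"offset": [5.9, -1.3, 1], "twist": [0, 0, 0], "jaw": 0.1}, {"offset": [5.9, -1.3, 1], "twist": [0, 0, 0], "jaw": 0.1}, {"offset": [5.9, -1.3, 1], "twist": [0, 0, 0], "jaw": 0.1}, {"offset": [5.9, -1.3, 1], "twist": [0, 0, 0], "jaw": 0.1}]}}

```text
t: 6.15
ee_pos: [481.2, 274.3, 122.2]
tool_rot: [0.709, 0.706, -0.0, 0.0]
ft_force: [-0.0, 0.0, -0.7]
gripper_width: 18.6
grasp_force: 49.1
```

```bash
cat > rel.py <<'E'
from h import *
import sys
zr=float(sys.argv[1]) if len(sys.argv)>1 else 105
for i in range(3):
    s=env.get_state();p,d,c,W=cloud('wrist')
    ee=s['ee_pos']
    rr=np.mgrid[0:400,0:640][0]
    rd=np.hypot(W[...,0]-ee[0],W[...,1]-ee[1]);ad=np.degrees(np.arctan2(W[...,1]-ee[1],W[...,0]-ee[0]))
    m=(W[...,2]>113)&(W[...,2]<130)&(rd<48)&(rr<262);n=(W[...,2]>102)&(W[...,2]<109)&(rd<55)&(rr<262)
    O=[];N=[]
    for t in range(-10,190,5):
        b=(ad>=t)&(ad<t+5)
        if (m&b).sum()>5:O.append(W[m&b][rd[m&b].argmax()])
        k=n&b
        if k.sum()>3:N.append(W[k][rd[k].argmax()])
    O=np.array(O);N=np.array(N);print(ee.round(1),'disk',fit(O,36),np.median(W[m][:,2]).round(1),'rim',fit(N,42.),fit(N),np.median(N[:,2]))
print(s['t'],s['ft_force'],s['wrist_torque'])
E
python3 rel.py
```

```text
[481.2 274.3 122.2] disk (array([482.51, 272.76]), np.float64(0.13)) 119.8 rim (array([482.57, 271.28]), np.float64(1.21)) (array([482.58, 271.97,  41.47]), np.float64(1.19)) 102.63694718048771
[481.2 274.3 122.2] disk (array([482.5 , 272.74]), np.float64(0.12)) 119.8 rim (array([482.67, 271.22]), np.float64(1.26)) (array([482.66, 271.49,  41.78]), np.float64(1.26)) 102.5696941220498
[481.2 274.4 122.2] disk (array([482.49, 272.76]), np.float64(0.15)) 119.8 rim (array([482.69, 271.16]), np.float64(1.26)) (array([482.68, 271.44,  41.78]), np.float64(1.26)) 102.60555900610598
6.25 [-0.12128525 -0.02066406 -1.08138915] [0.03131733 0.04730018 0.02925156]
```

>>> {"method": "play_rows", "body": {"increments": [{"offset": [-1.3, 0.1, 0], "twist": [0, 0, 0], "jaw": 0.1}, {"offset": [-1.3, 0.1, 3], "twist": [0, 0, 0], "jaw": 0.1}, {"offset": [-1.3, 0.1, 5], "twist": [0, 0, 0], "jaw": 0.1}, {"offset": [-1.3, 0.1, 7], "twist": [0, 0, 0], "jaw": 0.1}, {"offset": [-1.3, 0.1, 9], "twist": [0, 0, 0], "jaw": 0.1}]}}

```text
t: 6.92
ee_pos: [481.2, 273.1, 113.0]
tool_rot: [0.709, 0.706, -0.0, -0.0]
ft_force: [-0.6, 0.5, -1.9]
gripper_width: 18.5
grasp_force: 49.1
```

Run:
```python
from h import *
s=env.get_state();print(s['ee_pos'],s['ft_force'],s['wrist_torque'])
p,d,c,W=cloud('wrist');save('w6',p);np.save('w6.npy',W)
```

```text
[481.22709138 273.14206483 113.0242734 ] [-0.6325534   0.45614417 -1.94200345] [-0.00772578  0.02391204  0.01157127]
```

No contact force, and the disk is below the rim plane. I'll go on down to the ledge.

>>> {"method": "play_rows", "body": {"increments": [{"offset": [0, 0, 1.5], "twist": [0, 0, 0], "jaw": 0.1}, {"offset": [0, 0, 3], "twist": [0, 0, 0], "jaw": 0.1}, {"offset": [0, 0, 4], "twist": [0, 0, 0], "jaw": 0.1}, {"offset": [0, 0, 4.5], "twist": [0, 0, 0], "jaw": 0.1}, {"offset": [0, 0, 4.8], "twist": [0, 0, 0], "jaw": 0.1}]}}

```text
t: 7.6
ee_pos: [481.2, 273.1, 109.4]
tool_rot: [0.709, 0.706, -0.0, 0.0]
ft_force: [-3.3, -2.3, 8.8]
gripper_width: 18.3
grasp_force: 50.0
```

Run:
```python
from h import *
s=env.get_state();print(s['ee_pos'],s['ft_force'],s['wrist_torque'])
p,d,c,W=cloud('wrist');save('w7',p);ee=s['ee_pos']
rd=np.hypot(W[...,0]-482.6,W[...,1]-271.3);rr=np.mgrid[0:400,0:640][0]
for a,b in((14,22),(22,30),(30,35),(38.5,41.5)):
    q=W[(rd>a)&(rd<b)&(rr<262)&(W[...,2]>90)&(W[...,2]<116)];print(a,len(q),np.median(q[:,2]))
```

```text
[481.19823414 273.09287906 109.39136242] [-3.28095658 -2.28405602  8.82304178] [-0.5273682   0.68126799  0.00286716]
14 1074 106.65610438995952
22 2026 106.62977455980015
30 1636 107.70789566990989
38.5 1397 105.07703450153664
```

Disk top reads 106.6 mm, so it is seated (1.5 mm proud). I'll release it, rise and go to the ring.

>>> {"method": "play_rows", "body": {"increments": [{"offset": [0, 0, 4.5], "twist": [0, 0, 0], "jaw": 0.4}, {"offset": [0, 0, 4], "twist": [0, 0, 0], "jaw": 0.4}, {"offset": [0, 0, -10], "twist": [0, 0, 0], "jaw": 0.4}, {"offset": [0, 0, -50], "twist": [0, 0, 0], "jaw": 0.4}, {"offset": [-20, 0, -95], "twist": [0, 0, 0], "jaw": 0.4}]}}

```text
t: 8.28
ee_pos: [480.2, 254.4, 204.6]
tool_rot: [0.708, 0.707, -0.0, -0.001]
ft_force: [1.7, -0.3, 0.4]
gripper_width: 34.4
grasp_force: 0.0
```

>>> {"method": "play_rows", "body": {"increments": [{"offset": [-60, 2, 0], "twist": [0, 0, 0], "jaw": 0.4}, {"offset": [-120, 4, 0], "twist": [0, 0, 0], "jaw": 0.4}, {"offset": [-180, 6, 0], "twist": [0, 0, 0], "jaw": 0.4}, {"offset": [-240, 8, 0], "twist": [0, 0, 0], "jaw": 0.4}, {"offset": [-300, 10, 0], "twist": [0, 0, 0], "jaw": 0.4}]}}

```text
t: 8.9
ee_pos: [489.8, -48.6, 204.1]
tool_rot: [0.708, 0.706, 0.0, 0.0]
ft_force: [0.6, -0.3, 0.1]
gripper_width: 34.4
grasp_force: 0.0
```

>>> {"method": "play_rows", "body": {"increments": [{"offset": [-20, 0, 0], "twist": [0, 0, 0], "jaw": 0.4}, {"offset": [-30, 0, 0], "twist": [0, 0, 0], "jaw": 0.4}, {"offset": [-30, 0, 0], "twist": [0, 0, 0], "jaw": 0.4}, {"offset": [-30, 0, 0], "twist": [0, 0, 0], "jaw": 0.4}, {"offset": [-30, 0, 0], "twist": [0, 0, 0], "jaw": 0.4}]}}

```text
t: 9.52
ee_pos: [489.9, -75.6, 203.5]
tool_rot: [0.708, 0.706, 0.0, -0.0]
ft_force: [-0.2, -0.1, -0.3]
gripper_width: 33.9
grasp_force: 0.0
```

```bash
cat > ring.py <<'E'
from h import *
import sys
def ring(W,p,z0,C):
    h=cv2.cvtColor(p,cv2.COLOR_RGB2HSV); red=((h[...,0]<8)|(h[...,0]>172))&(h[...,1]>140)
    m=red&(np.hypot(W[...,0]-C[0],W[...,1]-C[1])<110)&(W[...,2]>z0+20)&(W[...,2]<z0+40)
    P=W[m]
    for _ in range(4):
        r=np.hypot(P[:,0]-C[0],P[:,1]-C[1]);a=np.degrees(np.arctan2(P[:,1]-C[1],P[:,0]-C[0]))
        E=[]
        for t in range(-180,180,4):
            b=(a>=t)&(a<t+4)&(r<45)
            if b.sum()>3:E.append(P[b][r[b].argmin()])
        E=np.array(E); x,sd=fit(E); C=x[:2]
    r=np.hypot(P[:,0]-C[0],P[:,1]-C[1]);a=np.degrees(np.arctan2(P[:,1]-C[1],P[:,0]-C[0]))
    b=r>58
    th=np.angle(np.exp(3j*np.radians(a[b])).mean(),deg=True)/3
    print('ring',x,sd,len(E),'z',np.median(P[r<50][:,2]),'ears',[round((th+k*120+180)%360-180,1) for k in range(3)],b.sum())
    for k in range(3):
        q=b&(abs((a-th-k*120+180)%360-180)<30)
        if q.sum(): print('  ear',round((th+k*120+180)%360-180,1),round(np.mean((a[q]-th-k*120+180)%360-180),2),r[q].max().round(1),np.median(P[q],0).round(1))
    return C,th
if __name__=='__main__':
    s=env.get_state();print(s['t'],s['ee_pos'],R.from_quat(s['tool_rot']).as_euler('ZYX',degrees=True),s['gripper_width'])
    p,d,c,W=cloud('wrist');save(sys.argv[1],p)
    ring(W,p,float(sys.argv[2]),np.array([float(sys.argv[3]),float(sys.argv[4])]))
E
python3 ring.py w8 0 493 4
```

```text
9.525 [489.8844946  -75.63063545 203.48139364] [ 8.98900954e+01 -1.42293711e-02 -1.79999104e+02] 33.89614690055925
ring [494.98   7.83  29.27] 0.21 90 z 28.06083262825274 ears [np.float64(29.3), np.float64(149.3), np.float64(-90.7)] 531
  ear 29.3 0.05 81.0 [555.3  41.7  30.6]
  ear 149.3 -0.09 80.3 [435.8  42.9  30.8]
  ear -90.7 0.07 80.2 [494.1 -60.7  30.8]
```

View pics/w8.png

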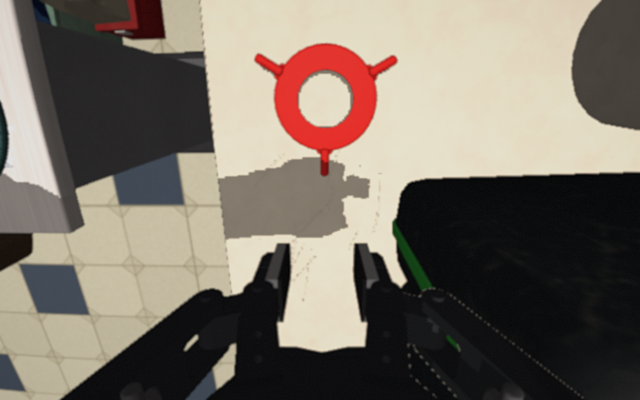

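The ring is at (325,97), with its near ear at (325,162) pointing straight back to the gripper. I'll descend over that ear.

>>> {"method": "play_rows", "body": {"increments": [{"offset": [7, 2, 40], "twist": [0, 0, 0.6], "jaw": 0.4}, {"offset": [14, 3, 80], "twist": [0, 0, 0.6], "jaw": 0.4}, {"offset": [14.4, 3.1, 120], "twist": [0, 0, 0.6], "jaw": 0.4}, {"offset": [14.4, 3.1, 140], "twist": [0, 0, 0.6], "jaw": 0.4}, {"offset": [14.4, 3.1, 140], "twist": [0, 0, 0.6], "jaw": 0.4}]}}

```text
t: 10.2
ee_pos: [491.9, -61.8, 62.1]
tool_rot: [0.712, 0.702, -0.001, -0.001]
ft_force: [-0.8, 0.2, 0.9]
gripper_width: 34.1
grasp_force: 0.0
```

```bash
python3 ring.py w9 0 494 7
```

```text
10.2 [491.86947511 -61.75319668  62.11303795] [ 8.92272138e+01 -4.31827077e-02 -1.79803432e+02] 34.09384940947294
ring [495.01   8.04  28.95] 0.11 90 z 28.064695540483967 ears [np.float64(29.3), np.float64(149.3), np.float64(-90.7)] 1740
  ear 29.3 0.25 80.8 [554.9  41.9  30.7]
  ear 149.3 -0.26 80.9 [435.9  43.5  30.6]
  ear -90.7 0.02 80.0 [494.1 -60.4  30.7]
```

>>> {"method": "play_rows", "body": {"increments": [{"offset": [0.8, 1.1, 20], "twist": [0, 0, 0], "jaw": 0.4}, {"offset": [0.8, 1.1, 40], "twist": [0, 0, 0], "jaw": 0.4}, {"offset": [0.8, 1.1, 53], "twist": [0, 0, 0], "jaw": 0.4}, {"offset": [0.8, 1.1, 57.5], "twist": [0, 0, 0], "jaw": 0.4}, {"offset": [0.8, 1.1, 57.5], "twist": [0, 0, 0], "jaw": 0.2}], "grip_force": 80}}

```text
t: 10.88
ee_pos: [494.4, -61.7, 6.3]
tool_rot: [0.712, 0.702, 0.0, 0.0]
ft_force: [0.1, 0.4, 0.5]
gripper_width: 17.9
grasp_force: 0.0
```

>>> {"method": "play_rows", "body": {"increments": [{"offset": [0, 0, 0], "twist": [0, 0, 0], "jaw": 0.0}, {"offset": [0, 0, 0], "twist": [0, 0, 0], "jaw": 0.0}, {"offset": [0, 0, 0], "twist": [0, 0, 0], "jaw": 0.0}, {"offset": [0, 0, -4], "twist": [0, 0, 0], "jaw": 0.0}, {"offset": [0, 0, -15], "twist": [0, 0, 0], "jaw": 0.0}]}}

```text
t: 11.5
ee_pos: [493.5, -61.8, 20.9]
tool_rot: [0.712, 0.702, -0.0, -0.001]
ft_force: [-0.2, 0.1, -1.6]
gripper_width: 9.1
grasp_force: 77.9
```

```bash
python3 ring.py w10 12 494 7
```

```text
11.5 [493.48765751 -61.80540121  20.91221719] [ 8.91610104e+01 -1.30675859e-03 -1.79917552e+02] 9.073456215860958
ring [495.71   8.    28.8 ] 0.11 90 z 42.12356950279377 ears [np.float64(29.4), np.float64(149.4), np.float64(-90.6)] 3777
  ear 29.4 0.34 81.2 [555.3  42.1  44.5]
  ear 149.4 -0.38 81.2 [436.9  43.4  44.7]
  ear -90.6 0.07 80.8 [495.  -59.5  44.9]
```

The ring is held level. I'll carry it over the pot.

>>> {"method": "play_rows", "body": {"increments": [{"offset": [0, 0, -45], "twist": [0, 0, 0], "jaw": 0.0}, {"offset": [15, -1, -95], "twist": [0, 0, 0], "jaw": 0.0}, {"offset": [50, -4, -140], "twist": [0, 0, 1], "jaw": 0.0}, {"offset": [100, -8, -155], "twist": [0, 0, 2], "jaw": 0.0}, {"offset": [150, -13, -155], "twist": [0, 0, 3], "jaw": 0.0}]}}

```text
t: 12.18
ee_pos: [484.2, 89.7, 178.1]
tool_rot: [0.731, 0.682, 0.002, 0.002]
ft_force: [0.4, 0.6, -2.0]
gripper_width: 8.5
grasp_force: 78.5
```

>>> {"method": "play_rows", "body": {"increments": [{"offset": [45, -4, 0], "twist": [0, 0, 1], "jaw": 0.0}, {"offset": [85, -5, 0], "twist": [0, 0, 2], "jaw": 0.0}, {"offset": [110, -5, 0], "twist": [0, 0, 2], "jaw": 0.0}, {"offset": [113, -5, 0], "twist": [0, 0, 2], "jaw": 0.0}, {"offset": [113, -5, 0], "twist": [0, 0, 2], "jaw": 0.0}]}}

```text
t: 12.8
ee_pos: [485.7, 200.5, 175.8]
tool_rot: [0.742, 0.67, -0.001, 0.0]
ft_force: [0.1, -0.3, -1.3]
gripper_width: 8.6
grasp_force: 78.4
```

```bash
python3 ring.py w11 165 482 271
```

```text
12.8 [485.72058578 200.4718924  175.79673052] [ 8.41337089e+01  6.12600579e-02 -1.79980305e+02] 8.604836434780683
ring [494.11 269.88  28.8 ] 0.13 90 z 196.89559653603044 ears [np.float64(24.4), np.float64(144.4), np.float64(-95.6)] 3786
  ear 24.4 0.44 80.8 [556.8 298.9 199.2]
  ear 144.4 -0.42 81.2 [438.6 310.3 199.4]
  ear -95.6 -0.06 80.7 [487.3 202.4 199.8]
```

View pics/w11.png

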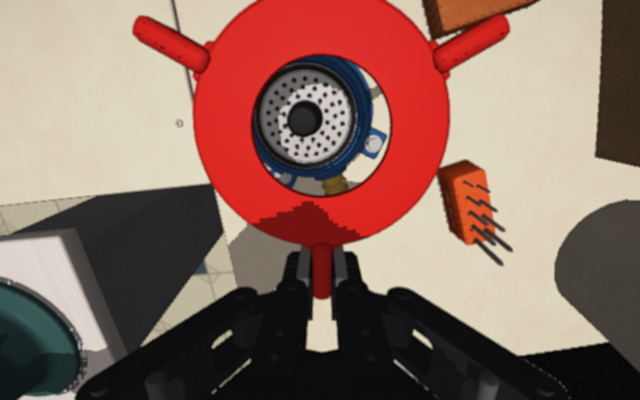

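Through the ring's hole (centre 322,125) the seated disk's knob shows at (304,118). I'll shift the ring over it and come down closer.

>>> {"method": "play_rows", "body": {"increments": [{"offset": [0.2, -8, 0], "twist": [0, 0, 0], "jaw": 0.0}, {"offset": [0.2, -11.5, 10], "twist": [0, 0, 0], "jaw": 0.0}, {"offset": [0.2, -11.5, 30], "twist": [0, 0, 0], "jaw": 0.0}, {"offset": [0.2, -11.5, 45], "twist": [0, 0, 0], "jaw": 0.0}, {"offset": [0.2, -11.5, 45], "twist": [0, 0, 0], "jaw": 0.0}]}}

```text
t: 13.48
ee_pos: [473.4, 202.3, 129.5]
tool_rot: [0.742, 0.67, -0.001, -0.001]
ft_force: [-0.5, 0.5, -1.7]
gripper_width: 8.3
grasp_force: 78.4
```

```bash
cat > al.py <<'E'
from h import *
from ring import ring
import sys
s=env.get_state();ee=s['ee_pos'];print(s['t'],ee.round(1),R.from_quat(s['tool_rot']).as_euler('ZYX',degrees=True).round(1),s['ft_force'].round(1) if hasattr(s['ft_force'],'round') else s['ft_force'])
p,d,c,W=cloud('wrist');save(sys.argv[1],p)
C,th=ring(W,p,float(sys.argv[2]),np.array([482.7,271.3]))
r=np.hypot(W[...,0]-482.7,W[...,1]-271.3)
m=(r<16)&(W[...,2]>133)&(W[...,2]<145);q=W[m];print('knob top',len(q),q.mean(0).round(2),((q.min(0)+q.max(0))/2).round(1),fit(np.array([q[q[:,0].argmin()],q[q[:,0].argmax()],q[q[:,1].argmin()],q[q[:,1].argmax()]]),10)[0])
m=(r<27)&(abs(W[...,2]-106.5)<4);q=W[m];print('disk',len(q),q.mean(0).round(2))
E
python3 al.py w12 120
```

```text
13.475 [473.4 202.3 129.5] [ 8.420e+01  1.000e-01 -1.798e+02] [-0.5  0.5 -1.7]
ring [481.81 271.73  28.76] 0.14 90 z 150.59151867317786 ears [np.float64(24.4), np.float64(144.4), np.float64(-95.6)] 3791
  ear 24.4 0.4 81.0 [544.4 300.6 152.9]
  ear 144.4 -0.39 81.1 [426.3 312.2 153.2]
  ear -95.6 -0.03 80.9 [475.1 204.6 153.5]
knob top 1555 [482.79 271.85 139.64] [482.8 271.4 137.7] [482.73 271.44]
disk 6031 [482.88 272.99 106.74]
```

>>> {"method": "play_rows", "body": {"increments": [{"offset": [-0.1, 1, 5], "twist": [0, 0, 0], "jaw": 0.0}, {"offset": [-0.1, 1, 12], "twist": [0, 0, 0], "jaw": 0.0}, {"offset": [-0.1, 1, 18], "twist": [0, 0, 0], "jaw": 0.0}, {"offset": [-0.1, 1, 23], "twist": [0, 0, 0], "jaw": 0.0}, {"offset": [-0.1, 1, 26], "twist": [0, 0, 0], "jaw": 0.0}]}}

```text
t: 14.15
ee_pos: [475.3, 202.6, 104.5]
tool_rot: [0.742, 0.67, -0.0, -0.0]
ft_force: [0.2, -0.2, -1.1]
gripper_width: 8.0
grasp_force: 78.4
```

```bash
python3 al.py w13 95
```

```text
14.15 [475.3 202.6 104.5] [  84.2    0.  -180. ] [ 0.2 -0.2 -1.1]
ring [483.59 272.08  28.77] 0.12 90 z 125.67679981896559 ears [np.float64(24.4), np.float64(144.4), np.float64(-95.6)] 3789
  ear 24.4 0.37 81.1 [546.1 301.  128.1]
  ear 144.4 -0.39 81.7 [428.  312.5 128.2]
  ear -95.6 0.02 80.7 [476.9 204.8 128.5]
knob top 2277 [482.82 271.91 139.68] [482.8 271.6 138.1] [482.75 271.62]
disk 8056 [483.   273.49 106.73]
```

>>> {"method": "play_rows", "body": {"increments": [{"offset": [-0.4, -0.7, 0], "twist": [0, 0, 0], "jaw": 0.0}, {"offset": [-0.4, -0.7, 2], "twist": [0, 0, 0], "jaw": 0.0}, {"offset": [-0.4, -0.7, 4], "twist": [0, 0, 0], "jaw": 0.0}, {"offset": [-0.4, -0.7, 5.5], "twist": [0, 0, 0], "jaw": 0.0}, {"offset": [-0.4, -0.7, 6.5], "twist": [0, 0, 0], "jaw": 0.0}]}}

```text
t: 14.82
ee_pos: [474.7, 202.3, 98.3]
tool_rot: [0.742, 0.67, -0.0, -0.0]
ft_force: [0.1, 0.1, -1.8]
gripper_width: 8.7
grasp_force: 78.4
```

```bash
python3 al.py w14 88
```

```text
14.825 [474.7 202.3  98.3] [  84.2    0.  -180. ] [ 0.1  0.1 -1.8]
ring [483.   271.77  28.76] 0.11 90 z 119.48642526068849 ears [np.float64(24.4), np.float64(144.4), np.float64(-95.6)] 3791
  ear 24.4 0.37 81.0 [545.5 300.6 122. ]
  ear 144.4 -0.37 81.4 [427.3 312.2 121.9]
  ear -95.6 -0.01 80.3 [476.3 204.6 122.3]
knob top 2545 [482.8  271.93 139.66] [482.7 271.4 138.2] [482.77 271.41]
disk 8727 [482.97 273.59 106.71]
```

>>> {"method": "play_rows", "body": {"increments": [{"offset": [0, 0.2, 0.7], "twist": [0, 0, 0], "jaw": 0.0}, {"offset": [0, 0.2, 1.2], "twist": [0, 0, 0], "jaw": 0.0}, {"offset": [0.1, -3.7, 1.5], "twist": [0, 0, 3], "jaw": 0.0}, {"offset": [0.4, -7.3, 1.8], "twist": [0, 0, 6], "jaw": 0.0}, {"offset": [0.9, -11, 2.1], "twist": [0, 0, 9], "jaw": 0.0}]}}

```text
t: 15.5
ee_pos: [463.7, 204.4, 96.3]
tool_rot: [0.793, 0.609, -0.0, -0.0]
ft_force: [-0.5, 0.1, -1.0]
gripper_width: 8.7
grasp_force: 78.5
```

```bash
python3 al.py w15 86
```

```text
15.5 [463.7 204.4  96.3] [  75.1    0.  -180. ] [-0.5  0.1 -1. ]
ring [483.   271.83  28.78] 0.15 90 z 117.51207251157292 ears [np.float64(15.2), np.float64(135.2), np.float64(-104.8)] 3765
  ear 15.2 0.33 81.1 [549.2 290.4 120. ]
  ear 135.2 -0.34 81.0 [434.3 320.6 120. ]
  ear -104.8 0.03 80.6 [465.5 206.2 120.3]
knob top 2642 [482.87 271.95 139.68] [482.7 271.5 137.6] [482.7  271.43]
disk 8959 [483.34 273.58 106.72]
```

>>> {"method": "play_rows", "body": {"increments": [{"offset": [0.3, -6.1, 0.8], "twist": [0, 0, 5], "jaw": 0.0}, {"offset": [1.1, -12.2, 1.4], "twist": [0, 0, 10], "jaw": 0.0}, {"offset": [2.4, -18.1, 1.9], "twist": [0, 0, 15], "jaw": 0.0}, {"offset": [4.2, -23.9, 2.4], "twist": [0, 0, 20], "jaw": 0.0}, {"offset": [6.6, -29.6, 2.9], "twist": [0, 0, 25], "jaw": 0.0}]}}

```text
t: 16.18
ee_pos: [436.8, 218.4, 93.4]
tool_rot: [0.906, 0.423, 0.0, -0.0]
ft_force: [0.1, 0.0, -1.3]
gripper_width: 8.5
grasp_force: 78.5
```

```bash
python3 al.py w16 82
```

```text
16.175 [436.8 218.4  93.4] [  50.   -0. -180.] [ 0.1  0.  -1.3]
ring [482.94 271.99  28.82] 0.12 90 z 114.64715815358122 ears [np.float64(-9.8), np.float64(110.2), np.float64(-129.8)] 3772
  ear -9.8 0.36 81.6 [550.8 260.7 117.2]
  ear 110.2 -0.34 81.3 [459.5 336.7 117.1]
  ear -129.8 -0.04 80.9 [439.5 219.9 117.4]
knob top 2781 [483.1  271.82 139.68] [482.8 271.5 138.8] [482.82 271.51]
disk 9303 [484.27 273.16 106.73]
```

>>> {"method": "play_rows", "body": {"increments": [{"offset": [0.3, -6.1, 0.5], "twist": [0, 0, 5], "jaw": 0.0}, {"offset": [1.1, -12.2, 1.0], "twist": [0, 0, 10], "jaw": 0.0}, {"offset": [2.4, -18.1, 1.5], "twist": [0, 0, 15], "jaw": 0.0}, {"offset": [4.2, -23.9, 2.0], "twist": [0, 0, 20], "jaw": 0.0}, {"offset": [6.6, -29.6, 2.4], "twist": [0, 0, 25], "jaw": 0.0}]}}

```text
t: 16.85
ee_pos: [418.6, 242.6, 91.2]
tool_rot: [0.976, 0.217, 0.0, -0.0]
ft_force: [-0.4, -1.2, 1.4]
gripper_width: 8.2
grasp_force: 78.7
```

```bash
python3 al.py w17 80
```

```text
16.85 [418.6 242.6  91.2] [ 25.1  -0.  180. ] [-0.4 -1.2  1.4]
ring [483.18 272.31  28.81] 0.13 90 z 112.57732727552649 ears [np.float64(-34.7), np.float64(85.3), np.float64(-154.7)] 3787
  ear -34.7 0.35 81.5 [539.8 233.5 115.1]
  ear 85.3 -0.34 81.2 [489.3 340.8 115.1]
  ear -154.7 -0.02 80.4 [421.7 243.2 115.1]
knob top 2914 [483.27 271.69 139.68] [482.7 271.5 138. ] [482.65 271.47]
disk 9586 [485.01 272.4  106.71]
```

View pics/w17.png

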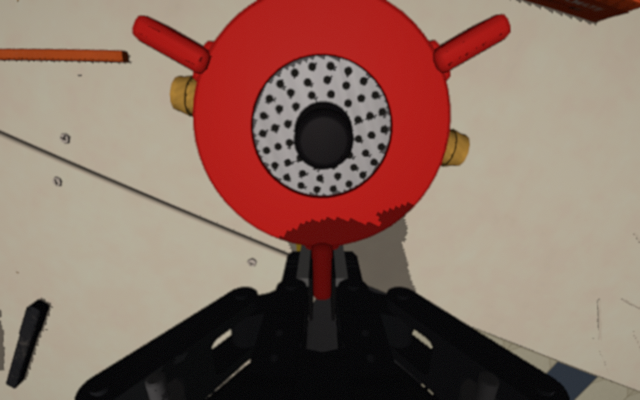

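The ring sits over the disk, centred on the knob at (322,133), with the held ear pointing down at (322,270). Brass tails show at (183,95) and (459,147). I'll check the pointer azimuth using the tails.

Run:
```python
from h import *
W=np.load('w4.npy'); h=cv2.cvtColor(cv2.imread('pics/w4.png'),cv2.COLOR_BGR2HSV)
C=np.array([482.7,271.3]); V=W[...,:2]-C; r=np.hypot(V[...,0],V[...,1]); a=np.degrees(np.arctan2(V[...,1],V[...,0]))
b=(h[...,0]>12)&(h[...,0]<24)&(h[...,1]>110)&(W[...,2]>15)&(W[...,2]<60)&(r>60)&(r<96)
for s in(1,-1):
    q=b&(a*s>0); P=W[q][:,:2]; l=cv2.fitLine(P.astype(np.float32),cv2.DIST_HUBER,0,.01,.01).ravel()
    print(s,q.sum(),np.mean(a[q]).round(2),np.degrees(np.arctan2(l[1],l[0])),P.mean(0))
y=(abs(h[...,0].astype(int)-28)<5)&(h[...,1]>150)&(W[...,2]>60)&(W[...,2]<75)&(r>50)&(r<85)&(abs(a)>140)
print('ptr',y.sum(),a[y].mean()%360,W[y][:,:2].mean(0)); 
for lo in range(54,82,4):
    k=y&(r>=lo)&(r<lo+4)
    if k.sum():print(lo,k.sum(),((a[k].min()+a[k].max())/2%360).round(1))
```

```text
1 856 103.94 -77.58859 [464.14856441 346.08461069]
-1 565 -76.1 -75.31391 [501.20331859 196.6087306 ]
ptr 283 194.00602416264698 [422.84514346 256.35726299]
54 68 194.3
58 58 194.1
62 47 194.1
66 37 194.1
70 26 194.2
74 13 193.8
78 2 193.9
```

>>> {"method": "play_rows", "body": {"increments": [{"offset": [0.1, -3.6, 0.3], "twist": [0, 0, 3], "jaw": 0.0}, {"offset": [0.4, -7.3, 0.6], "twist": [0, 0, 6], "jaw": 0.0}, {"offset": [0.8, -10.5, 0.8], "twist": [0, 0, 8.6], "jaw": 0.0}, {"offset": [1.3, -13.4, 0.9], "twist": [0, 0, 11], "jaw": 0.0}, {"offset": [1.5, -14.2, 1.0], "twist": [0, 0, 11.7], "jaw": 0.0}]}}

```text
t: 17.52
ee_pos: [414.9, 254.4, 91.0]
tool_rot: [0.993, 0.119, 0.001, 0.001]
ft_force: [0.1, -7.2, 10.1]
gripper_width: 8.2
grasp_force: 80.3
```

```bash
python3 al.py w18 80;python3 -c "
from h import *
print(env.get_state()['wrist_torque'])"
```

```text
17.525 [414.9 254.4  91. ] [ 1.360e+01 -1.000e-01  1.799e+02] [ 0.1 -7.2 10.1]
ring [483.92 271.57  28.8 ] 0.12 90 z 112.60668962290787 ears [np.float64(-45.6), np.float64(74.4), np.float64(-165.6)] 3785
  ear -45.6 0.38 80.8 [532.2 222.8 115.3]
  ear 74.4 -0.36 81.2 [503.  337.6 115.2]
  ear -165.6 -0.06 80.7 [418.4 254.6 115. ]
knob top 2906 [483.39 271.45 139.69] [483.  271.4 138. ] [482.98 271.41]
disk 9546 [485.23 271.88 106.74]
[-1.17385438 -0.04506678  0.38722937]
```

>>> {"method": "play_rows", "body": {"increments": [{"offset": [0, -0.8, -0.3], "twist": [0, 0, 0.7], "jaw": 0.0}, {"offset": [0, -1.5, -0.6], "twist": [0, 0, 1.2], "jaw": 0.0}, {"offset": [0, -1.5, -0.6], "twist": [0, 0, 1.2], "jaw": 0.0}, {"offset": [0, -1.5, -0.6], "twist": [0, 0, 1.2], "jaw": 0.0}, {"offset": [0, -1.5, -0.6], "twist": [0, 0, 1.2], "jaw": 0.0}]}}

```text
t: 18.2
ee_pos: [414.6, 255.5, 91.1]
tool_rot: [0.994, 0.109, 0.001, 0.001]
ft_force: [1.9, -5.2, 3.0]
gripper_width: 8.3
grasp_force: 79.5
```

```bash
python3 al.py w19 80
```

```text
18.2 [414.6 255.5  91.1] [ 12.5  -0.  179.8] [ 1.9 -5.2  3. ]
ring [483.97 271.46  28.79] 0.12 90 z 112.55952764642639 ears [np.float64(-46.7), np.float64(73.3), np.float64(-166.7)] 3773
  ear -46.7 0.38 81.8 [531.4 221.7 115.2]
  ear 73.3 -0.35 80.9 [504.2 337.1 115.1]
  ear -166.7 -0.05 80.3 [418.2 255.8 115. ]
knob top 2891 [483.45 271.36 139.69] [483.  271.3 137.8] [482.94 271.28]
disk 9579 [485.21 271.83 106.74]
```

Ear at 193.3°, pointer at 194.0°, and the ring is stiff and drawn down. I'll release and withdraw.

>>> {"method": "play_rows", "body": {"increments": [{"offset": [0, -0.8, -0.6], "twist": [0, 0, 0.6], "jaw": 0.3}, {"offset": [0, -0.8, -0.6], "twist": [0, 0, 0.6], "jaw": 0.4}, {"offset": [0, -0.8, -0.6], "twist": [0, 0, 0.6], "jaw": 0.4}, {"offset": [0, -0.8, -30], "twist": [0, 0, 0.6], "jaw": 0.4}, {"offset": [0, -0.8, -75], "twist": [0, 0, 0.6], "jaw": 0.4}]}}

```text
t: 18.88
ee_pos: [412.2, 257.7, 165.3]
tool_rot: [0.995, 0.102, -0.002, 0.001]
ft_force: [1.6, 0.4, 0.5]
gripper_width: 34.4
grasp_force: 0.0
```

>>> {"method": "play_rows", "body": {"increments": [{"offset": [0, 0, -40], "twist": [0, 0, 0], "jaw": 0.4}, {"offset": [-20, 0, -60], "twist": [0, 0, 0], "jaw": 0.4}, {"offset": [-30, 0, -60], "twist": [0, 0, 0], "jaw": 0.4}, {"offset": [-30, 0, -60], "twist": [0, 0, 0], "jaw": 0.4}, {"offset": [-30, 0, -60], "twist": [0, 0, 0], "jaw": 0.4}]}}

```text
t: 19.5
ee_pos: [383.8, 251.8, 224.7]
tool_rot: [0.995, 0.102, -0.001, 0.0]
ft_force: [-0.1, -0.6, -0.1]
gripper_width: 34.2
grasp_force: 0.0
```

```bash
python3 al.py w20 80
python3 - <<'E'
from h import *
W=xyz(viewer.snapshot('wrist')[1],cam('wrist')); p=cv2.imread('pics/w20.png')
h=cv2.cvtColor(p,cv2.COLOR_BGR2HSV);V=W[...,:2]-[482.8,271.4];r=np.hypot(V[...,0],V[...,1]);a=np.degrees(np.arctan2(V[...,1],V[...,0]))
y=(abs(h[...,0].astype(int)-28)<5)&(h[...,1]>150)&(W[...,2]>60)&(W[...,2]<75)&(r>50)&(r<85)&(abs(a)>140)
print(y.sum(),(a[y]%360).min(),(a[y]%360).max())
E
```

```text
19.5 [383.8 251.8 224.7] [1.17e+01 1.00e-01 1.80e+02] [-0.1 -0.6 -0.1]
ring [483.88 271.46  29.24] 1.93 90 z 112.55825623632106 ears [np.float64(-46.6), np.float64(73.4), np.float64(-166.6)] 959
  ear -46.6 -0.21 80.3 [531.  221.3 115.1]
  ear 73.4 0.21 80.4 [503.4 337.5 115.2]
  ear -166.6 0.02 80.2 [416.9 255.5 114.9]
knob top 636 [482.8  271.28 139.68] [482.9 271.3 138.2] [482.84 271.31]
disk 2805 [482.92 271.37 106.72]Traceback (most recent call last):
  File "<stdin>", line 5, in <module>
    return umr_minimum(a, axis, None, out, keepdims, initial, where)
ValueError: zero-size array to reduction operation minimum which has no identity
```

View pics/w20.png

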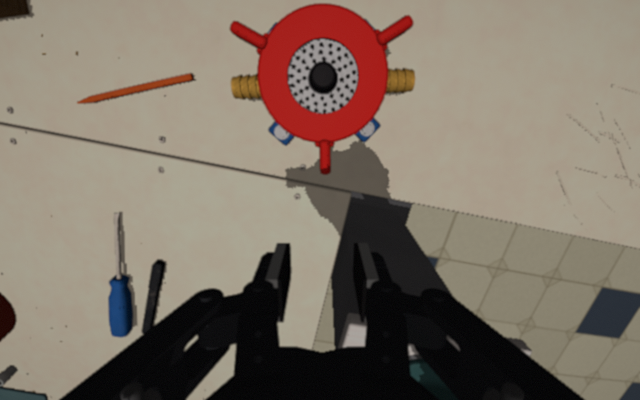

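The ring is level and centred on the knob (322,77). Its ear at (325,155) hides the pointer, and the gripper is clear of everything. I'll hand it in.

```bash
python3 -c "
from plant import sign_off
print(sign_off())"
```

```text
the job is handed in; nothing more can be done
None
```

The job is handed in at about 20 s of robot time: the sieve disk is seated flat with its knob up, and the red ring is screwed down tight with one ear over the yellow pointer (within about 1 degree by camera); the drill bit stand and the tin were never touched.

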